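Stand the check cell in the smoke meter's light path

ROBOT

A 7-joint arm with a two-finger parallel gripper is mounted at the origin on the work surface. World frame = base frame: x ahead of the robot, y to its left, z up, the work surface at z = 0. Lengths are in m, angles in rad, forces in N, time in s.
With the tool pointing down it reaches from about 0.425 to 0.875 m from the base axis. Payload 4.7 kg.
Tool frame: the origin (TCP) lies midway between the tips of the shut fingers; the grasp point (between the pads) lies 19 mm behind it; z points along the fingers, y is the line along which they close (so a half turn about z gives the same grasp; the last joint's range is limited). The gripper opens to 87 mm and grips with 3 to 60 N. Pads are 19 mm wide; open, the fingers measure 117 mm over their backs; the gripper's body (75 mm by 190 mm) begins 51 mm behind the grasp point.
Start: joints at [-1.243, 0.321, -0.07, 1.45, 0.023, 1.371, -0.057], TCP at [0.201, 0.618, 0.223] pointing down, gripper open.
Joint ranges: [-2.86, 2.86], [-0.3, 2.09], [-1.38, 1.24], [0.06, 2.45], [-1.56, 4.7], [0.09, 2.05], [-2.69, 2.69]. Speed limits (rad/s): [2.57, 2.57, 3.14, 3.14, 3.14, 3.14, 3.14].

INTERFACE

Orientations are given as a rotation vector (axis times angle).
In Python, from bench import ctrl, viewer gives the robot as it stands. The module is installed in compiled form; this text tells all that it offers.
- The arm moves only by the tool send_rows, never from a script. Its arguments are lists of equal length, an entry for each row: "slide": the shift along the world's x, y, z normalised to -1 to 1, where 1 is 2 cm, a list of three; "turn": the turn, a rotation vector about the world's x, y, z normalised to -1 to 1, where 1 is 5 degrees, a list of three; "gripper": the opening, from 0 (shut) to 1 (fully open). A call has 1 to 12 rows; each row shifts and turns the commanded pose from where the row before left it; what a row does not reach is not made up. A row lasts 1/10 s, in which the tool goes at most 50 mm and 8.59 degrees, less where a joint would pass 70% of its speed; a pose out of reach is approached as far as the arm can. A call with a number of a shift or a turn outside -1 to 1 is refused whole. A call with a gripper value outside its range is refused whole. The fingers move at their own pace and stop on an object; the grip force is fixed at half the most. Time passes only in rows, so rows that do not move let the fingers close. It gives the time, the measured TCP pose, the force, the opening and the grip force at its end, in the units of the state.
- ctrl.read_state(): the state, without advancing time (a new reading comes with each control period).
- viewer.snapshot(name): name is "scene" or "top"; returns the picture (420x560x3 uint8, red, green, blue); there is no depth.
- viewer.camera_model(name): a dict with "mtx" (3x3 intrinsics, pixels), "k1" (the pictures are not rectified: a ray, as slopes to the right and down, at radius r is drawn at 1 + k1 r^2 times it, then the intrinsics apply), "rvec" (rotation vector, rad) and "tvec" (3), from world to camera coordinates, as OpenCV has them. Camera axes: x right, y down, z forward; pixel columns grow to the right and rows downward; lengths in m; the calibration is good to about 2 mm. A picture is of the moment at which its call begins. camera_model takes no time and is no camera call.
- ctrl.job_done(): hands the job in; it is judged then, once.
Trained networks look in the newest picture that a camera, given by its name, has taken for a name from the list of things; names that differ only in an ending like _2 or _b are one class to them, and where a whole thing is asked for, a point or a joint stands for the part that bears it (a point fixed in the world has none). Each returns a list of dicts, best first, with "conf" (0 to 1); they miss things now and then, are a little off and sometimes report something else, mostly with a low value. They report only what shows in the picture. A call takes as long as a camera call.
- viewer.outline_of(camera, thing): "mask" (420x560 bool, what is visible of it) and "bbox" ([left, top, right, bottom] in pixels, round what is visible of it).
- viewer.spot_point(camera, thing): "point" ([column, row] in pixels: a listed point, or the origin of a listed thing).
The state is a dict: "time": time; "joint_positions": joint angles; "joint_velocities": joint speeds; "effort": joint torques, N m; "position": TCP position; "ee_rot": TCP orientation; "wrist_force": force on the tool from outside, world axes, zero at the start; "ft_torque": the same for the moment, N m; "opening": opening from 0.0 (shut) to 1.0 (fully open); "finger_force": force on a finger pad.
Only numpy, scipy, OpenCV 4.12 (cv2) and the standard library are available. Lean on these libraries where they do the work, as an engineer would, in place of code of your own. Each camera call takes 0.05 s, during which the arm holds its last target. There are 200 camera calls.

TASK

The smoke opacity meter on the workshop desk needs its check before the next car: take the tall rectangular glass check cell and stand it upright on the middle of the square pad between the meter's lamp and detector, turned so that its two clear faces look squarely at the lamp and the detector and the light passes through them, then let go. Leave the short cell and the round jar standing where they are.

Things in the scene. Friction and masses are not known exactly. Their poses are not given: they have to be found in the camera images.
- cell_mid (a point): Centre of the tall check cell, half-way up: a loose upright rectangular block 80 mm tall, black plastic foot, cap and side cheeks, two clear glass faces; about 0.14 kg. It stands on the desk, z up. Its x axis (30 mm deep) runs through the two clear faces, its y axis (48 mm wide) through the two black cheeks, by which it is gripped. A half turn makes no difference.
- pad (a point): Centre of the top of the meter's square aluminium pad (70 x 70 mm), 16 mm above the desk. The meter is fixed: base plate 236 x 116 mm, 12 mm thick, with a grey tower at each end (lamp, detector; 64 mm wide, tops 84 mm above the desk). x is the light path from tower to tower, 56 mm above the desk; z is up. The lens barrels end 50 mm from the centre along x; along y the pad is open.
- short_mid (a point): Centre of the short cell, half-way up: a loose bystander made like the tall one, 30 mm through its clear faces (x), 48 mm wide (y), but only 40 mm tall. Leave it.
- jar_mid (a point): Centre of the round glass jar, half-way up: a loose bystander 48 mm in diameter and 80 mm tall with a black cap. Leave it.

How it is judged:
By the outcome, as a careful person would: the job done as asked, in the order asked, and still so for the second after the job is handed in, with the robot touching nothing.
It also fails if it takes over 32 s, if anything falls off the work surface, if the arm or the gripper's body presses on something with over 40 N, if the wrist force passes 120 N, or if a joint passes its speed limit or range.

## Working session

There is one attempt and no reset: what is moved stays moved. The work goes in short steps, Python scripts to look and compute and a tool call to move; the robot and the scene stay as the last step left them, time stands still between calls to the robot, and variables do not carry over. Pictures are saved under pics/ and viewed, at most 10 in all, crops included, and the job is handed in when it is done.

Besides the shell and the picture viewer there is one more tool, called by a JSON object that holds its "fn" and its "kwargs", one argument or row to a line. send_rows: Moves the arm, as the interface text tells. Scaled input: -1 to 1 covers 2 cm each way for a shift and 5 degrees each way for a turn. Its arguments: {"type":"object","properties":{"slide":{"type":"array"},"turn":{"type":"array"},"gripper":{"type":"array"}},"required":["slide","turn","gripper"]}

```bash
mkdir -p pics; cat > h.py <<'E'
import numpy as np, cv2
from bench import ctrl, viewer
def cam(n):
    m=viewer.camera_model(n); R,_=cv2.Rodrigues(np.array(m["rvec"],float)); return np.array(m["mtx"]),m["k1"],R,np.array(m["tvec"],float).ravel()
def ray(n,p):
    K,k1,R,t=cam(n); d=np.linalg.solve(K,[p[0],p[1],1])[:2]; s=d.copy()
    for _ in range(30): s=d/(1+k1*(s@s))
    v=R.T@np.array([*s,1]); return -R.T@t, v/np.linalg.norm(v)
def onz(n,p,z):
    o,v=ray(n,p); return o+v*(z-o[2])/v[2]
def proj(n,X):
    K,k1,R,t=cam(n); c=np.atleast_2d(X)@R.T+t; s=c[:,:2]/c[:,2:]; s=s*(1+k1*(s**2).sum(1,keepdims=True)); return s@K[:2,:2].T+K[:2,2]
def tri(obs):
    A=np.zeros((3,3));b=np.zeros(3);L=[]
    for n,p in obs:
        o,v=ray(n,p);P=np.eye(3)-np.outer(v,v);A+=P;b+=P@o;L.append((o,v,P))
    X=np.linalg.solve(A,b); return X,[np.linalg.norm(P@(X-o)) for o,v,P in L]
E
python3 - <<'E'
from h import *
s=ctrl.read_state(); print(s["time"],s["position"],s["ee_rot"],s["opening"])
for n in("scene","top"):
    im=viewer.snapshot(n); cv2.imwrite(f"pics/{n}0.png",im[:,:,::-1]); print(n,ray(n,(280,210)))
for t in("cell_mid","pad","short_mid","jar_mid"):
    r={}
    for n in("scene","top"):
        r[n]=viewer.spot_point(n,t); print(t,n,[(np.round(d["point"],1),round(d["conf"],2)) for d in r[n][:3]])
    if r["scene"] and r["top"]: print(tri([(n,r[n][0]["point"]) for n in r]))
E
```

```text
0.0 [0.20051103 0.61773286 0.22146425] [-4.90753622e-01 -3.10284422e+00  2.94126787e-03] 1.0034069340699958
scene (array([ 1.21811879, -0.15928876,  0.50844597]), array([-0.80999773,  0.17450821, -0.55986655]))
top (array([ 0.46259493, -0.01588487,  0.91908189]), array([ 0.14712727, -0.02814175, -0.98871715]))
cell_mid scene []
cell_mid top [(array([311.9, 265.7]), 0.81)]
pad scene [(array([402.5, 213.5]), 0.65)]
pad top [(array([132.4, 218.8]), 0.65)]
(array([0.58090419, 0.25257596, 0.02212914]), [np.float64(0.0002705886306257708), np.float64(0.00027058863062574243)])
short_mid scene [(array([182.7, 258.1]), 0.86)]
short_mid top [(array([370.9, 184.8]), 0.95)]
(array([ 0.64448922, -0.22094801,  0.03010731]), [np.float64(0.002684018527036271), np.float64(0.0026840185270362764)])
jar_mid scene [(array([125.8, 224.4]), 0.68), (array([402.7, 212.8]), 0.66)]
jar_mid top [(array([434.1, 255. ]), 0.7)]
(array([ 0.50305329, -0.34119005,  0.02358556]), [np.float64(0.004988909495141352), np.float64(0.004988909495141228)])
```

View pics/scene0.png

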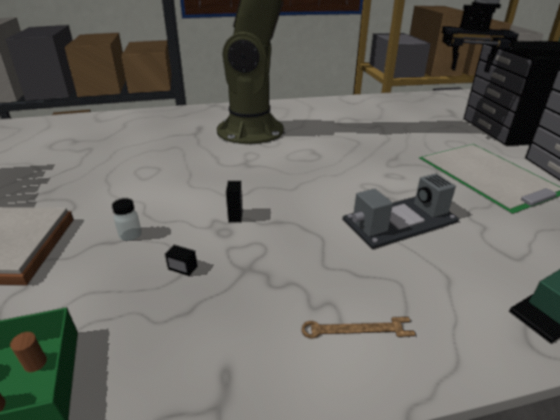

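View pics/top0.png

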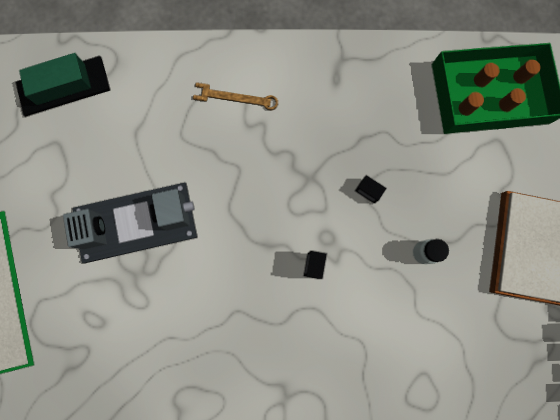

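The tall cell is at scene (235,201) and top (315,265). The meter is at top (135,222), with its bright pad near (132,222). Next I'll extract edges for the precise pose and yaw.

```bash
python3 - <<'E'
from h import *
t=cv2.imread("pics/top0.png"); s=cv2.imread("pics/scene0.png")
for th,n in(("cell_mid","scene"),("cell_mid","top"),("pad","top"),("short_mid","top"),("jar_mid","top")):
    r=viewer.outline_of(n,th)
    print(th,n,[(np.round(d["bbox"]),round(d["conf"],2),int(d["mask"].sum())) for d in r[:2]])
    if th=="cell_mid" and r: np.save(f"m_{n}.npy",r[0]["mask"])
a=cv2.resize(t[170:270,60:210],(600,400),interpolation=cv2.INTER_CUBIC)
b=cv2.resize(t[240:290,260:335],(300,200),interpolation=cv2.INTER_CUBIC)
c=cv2.resize(s[165:240,200:275],(200,200),interpolation=cv2.INTER_CUBIC)
o=np.zeros((600,600,3),np.uint8);o[:400]=a;o[400:,:300]=b;o[400:,300:500]=c
o=(255*(o/255.)**.6).astype(np.uint8)
cv2.imwrite("pics/crop.png",o)
E
```

```text
cell_mid scene [(array([227., 178., 245., 224.]), 0.72, 696)]
cell_mid top [(array([302., 252., 326., 280.]), 0.59, 469)]
pad top [(array([ 65., 182., 197., 261.]), 0.69, 6981)]
short_mid top [(array([355., 173., 386., 202.]), 0.84, 499)]
jar_mid top [(array([413., 240., 449., 262.]), 0.61, 757)]
```

View pics/crop.png

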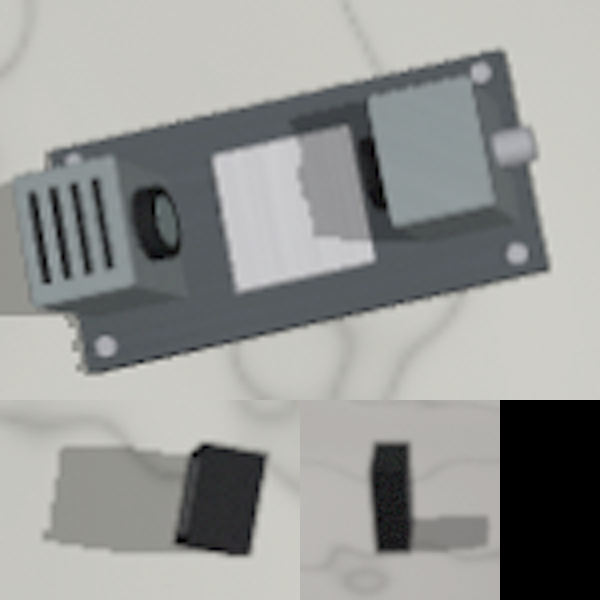

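```bash
cat > fit.py <<'E'
from h import *
from scipy.optimize import minimize
def boxc(p,d,z0=0.):
    c,s=np.cos(p[2]),np.sin(p[2])
    return np.array([[p[0]+c*x-s*y,p[1]+s*x+c*y,z0+z] for x in(-d[0]/2,d[0]/2) for y in(-d[1]/2,d[1]/2) for z in(0,d[2])])
def fitbox(masks,p0,d,z0=0.):
    def cost(p):
        e=0
        for n,m in masks.items():
            h=cv2.convexHull((proj(n,boxc(p,d,z0))*64).round().astype(np.int32)); S=4
            q=cv2.convexHull((((proj(n,boxc(p,d,z0))+.5)*S-.5)*16).round().astype(np.int32))
            r=np.zeros((m.shape[0]*S,m.shape[1]*S),np.uint8);cv2.fillConvexPoly(r,q,1,shift=4)
            r=cv2.resize(r.astype(np.float32),m.shape[::-1],interpolation=cv2.INTER_AREA)
            e+=np.abs(r-m).sum()
        return e
    sim=np.array([p0]+[np.add(p0,v) for v in([.008,0,0],[0,.008,0],[0,0,.2])])
    r=minimize(cost,p0,method="Nelder-Mead",options=dict(initial_simplex=sim,xatol=1e-4,fatol=.3)); return r.x,r.fun
E
python3 - <<'E'
from fit import *
T=lambda u:np.array([60+(u[0]+.5)/4-.5,170+(u[1]+.5)/4-.5])
for z,cs in((.012,[(502,50),(549,270),(90,373),(48,152)]),(.016,[(212,155),(350,124),(375,262),(237,292)])):
    X=np.array([onz("top",T(c),z) for c in cs]);e=np.linalg.norm(X-np.roll(X,-1,0),axis=1)
    print(z,X.mean(0).round(4),e.round(4),[round(float(np.degrees(np.arctan2(*(X[j]-X[i])[1::-1]))),2) for i,j in((0,1),(1,2),(3,2),(0,3))])
D=(.03,.048,.08)
M={}
for n,b in(("top",(298,246,332,284)),("scene",(222,172,252,228))):
    g=cv2.imread(f"pics/{n}0.png").max(2).astype(float)
    m=np.zeros(g.shape);x0,y0,x1,y1=b
    lo,hi=(40,110)
    m[y0:y1,x0:x1]=np.clip((hi-g[y0:y1,x0:x1])/(hi-lo),0,1);M[n]=m;print(n,m.sum(), np.percentile(g[y0:y1,x0:x1],[5,20,50,80]))
x=np.mean([onz("top",(315,265),.08)[:2]],0);print(x)
for k in({"top":M["top"],"scene":M["scene"]},{"top":M["top"]},{"scene":M["scene"]}):
  for y in(-.2,1.4):
    p,f=fitbox(k,[*x,y],D);print(list(k),p[:2].round(4),np.degrees(p[2]).round(1),f)
# height check
tp=lambda u:(260+(u[0]+.5)/4-.5,240+(u[1]+.5)/4-.5); sp=lambda u:(200+(u[0]+.5)*.375-.5,165+(u[1]+.5)*.375-.5)
print(tri([("top",tp((227,99))),("scene",sp((91,57)))]))
E
```

```text
0.012 [0.5752 0.2524 0.012 ] [0.115  0.2343 0.1148 0.2357] [-167.25, 102.28, -166.55, 102.34]
0.016 [0.576  0.2528 0.016 ] [0.071  0.0712 0.0702 0.0707] [-77.67, -168.3, -78.1, -167.63]
top 529.3285714285714 [ 14.  15. 104. 174.]
scene 644.3714285714285 [  6.95  11.   123.   144.  ]
[ 0.48485103 -0.10285103]
['top', 'scene'] [ 0.4902 -0.0982] -3.1 628.5999999999999
['top', 'scene'] [ 0.4857 -0.1044] 81.9 127.0
['top'] [ 0.4857 -0.1047] -101.2 42.346428571428575
['top'] [ 0.4864 -0.1049] 79.4 44.25892857142857
['scene'] [ 0.4902 -0.0975] -4.9 316.825
['scene'] [ 0.4852 -0.1045] 82.8 74.21428571428572
(array([ 0.48617761, -0.10439534,  0.07816837]), [np.float64(0.0012108140944386092), np.float64(0.001210814094438599)])
```

Cell: (0.4857, -0.1045), yaw about 81.5°, measured top height 78 mm (expected 80). Pad: (0.5755, 0.2526), light axis at about 102.3°. Next I move above the cell, keeping outside the inner reach limit.

{"fn": "send_rows", "kwargs": {
  "slide": [
    [0.75,-1,0],
    [0.75,-1,0],
    [0.75,-1,0],
    [0.75,-1,0],
    [0.75,-1,0],
    [0.75,-1,0],
    [0.75,-1,0],
    [0.75,-1,0],
    [0.75,-1,0],
    [0.75,-1,0],
    [0.75,-1,0],
    [0.75,-1,0]
  ],
  "turn": [
    [0,0,-0.45],
    [0,0,-0.45],
    [0,0,-0.45],
    [0,0,-0.45],
    [0,0,-0.45],
    [0,0,-0.45],
    [0,0,-0.45],
    [0,0,-0.45],
    [0,0,-0.45],
    [0,0,-0.45],
    [0,0,-0.45],
    [0,0,-0.45]
  ],
  "gripper": [1,1,1,1,1,1,1,1,1,1,1,1]
}}

```text
time: 1.95
position: [0.3819, 0.3766, 0.2226]
ee_rot: [1.206, 2.901, 0.0]
wrist_force: [1.0, 0.0, 0.3]
opening: 1.001
finger_force: 0.0
```

{"fn": "send_rows", "kwargs": {
  "slide": [
    [0.75,-1,0],
    [0.75,-1,0],
    [0.75,-1,0],
    [0.75,-1,0],
    [0.11,-1,0],
    [0.11,-1,0],
    [0.11,-1,0],
    [0.11,-1,0],
    [0.11,-1,0],
    [0.11,-1,0],
    [0.11,-1,0],
    [0.11,-1,0]
  ],
  "turn": [
    [0,0,-0.45],
    [0,0,-0.45],
    [0,0,-0.45],
    [0,0,-0.45],
    [0,0,-0.45],
    [0,0,-0.45],
    [0,0,-0.45],
    [0,0,-0.45],
    [0,0,-0.45],
    [0,0,-0.45],
    [0,0,-0.45],
    [0,0,-0.45]
  ],
  "gripper": [1,1,1,1,1,1,1,1,1,1,1,1]
}}

```text
time: 3.15
position: [0.4584, 0.1367, 0.2227]
ee_rot: [1.85, 2.539, 0.0]
wrist_force: [-0.5, 0.4, 0.6]
opening: 1.001
finger_force: 0.0
```

{"fn": "send_rows", "kwargs": {
  "slide": [
    [0.11,-1,0],
    [0.11,-1,0],
    [0.11,-1,0],
    [0.11,-1,0],
    [0.11,-1,0],
    [0.11,-1,0],
    [0.11,-1,0],
    [0.11,-1,0],
    [0.11,-1,0],
    [0.11,-1,0],
    [0.11,-1,0],
    [0.11,-1,0]
  ],
  "turn": [
    [0,0,-0.45],
    [0,0,-0.45],
    [0,0,-0.45],
    [0,0,-0.45],
    [0,0,-0.45],
    [0,0,-0.45],
    [0,0,-0.45],
    [0,0,-0.45],
    [0,0,-0.45],
    [0,0,-0.45],
    [0,0,-0.45],
    [0,0,-0.45]
  ],
  "gripper": [1,1,1,1,1,1,1,1,1,1,1,1]
}}

```text
time: 4.35
position: [0.4848, -0.1034, 0.2226]
ee_rot: [2.392, 2.037, 0.0]
wrist_force: [0.6, 0.2, -0.0]
opening: 1.001
finger_force: 0.0
```

```bash
cat > st.py <<'E'
from h import *
s=ctrl.read_state(); R,_=cv2.Rodrigues(np.array(s["ee_rot"],float))
print(round(s["time"],2),np.round(s["position"],4),"yaw_y",np.degrees(np.arctan2(R[1,1],R[0,1])).round(2),"z",R[:,2].round(3),"F",np.round(s["wrist_force"],1),"open",round(s["opening"],3),"ff",np.round(s["finger_force"],1),np.round(s["joint_positions"],2))
E
python3 st.py
```

```text
4.35 [ 0.4848 -0.1034  0.2226] yaw_y -9.16 z [ 0. -0. -1.] F [ 0.6  0.2 -0. ] open 1.001 ff 0.0 [-0.48 -0.03  0.63  1.84  0.02  1.32 -0.02]
```

{"fn": "send_rows", "kwargs": {
  "slide": [
    [0.05,-0.05,-1],
    [0,0,-1],
    [0,0,-1],
    [0,0,-1],
    [0,0,-1],
    [0,0,-1],
    [0,0,-1],
    [0,0,-1],
    [0,0,-0.8],
    [0,0,-0.5],
    [0,0,-0.25],
    [0,0,0]
  ],
  "turn": [
    [0,0,0.1],
    [0,0,0],
    [0,0,0],
    [0,0,0],
    [0,0,0],
    [0,0,0],
    [0,0,0],
    [0,0,0],
    [0,0,0],
    [0,0,0],
    [0,0,0],
    [0,0,0]
  ],
  "gripper": [1,1,1,1,1,1,1,1,1,1,1,1]
}}

```text
time: 5.55
position: [0.4855, -0.1031, 0.0313]
ee_rot: [-2.38, -2.05, 0.001]
wrist_force: [-0.6, -0.6, 0.3]
opening: 0.998
finger_force: 0.0
```

{"fn": "send_rows", "kwargs": {
  "slide": [
    [0,0,0],
    [0,0,0],
    [0,0,0],
    [0,0,0],
    [0,0,0],
    [0,0,0],
    [0,0,0],
    [0,0,0]
  ],
  "turn": [
    [0,0,0],
    [0,0,0],
    [0,0,0],
    [0,0,0],
    [0,0,0],
    [0,0,0],
    [0,0,0],
    [0,0,0]
  ],
  "gripper": [0,0,0,0,0,0,0,0]
}}

```text
time: 6.35
position: [0.4858, -0.1027, 0.0317]
ee_rot: [2.379, 2.051, 0.0]
wrist_force: [-0.3, 0.3, 1.7]
opening: 0.554
finger_force: 29.6
```

```bash
python3 st.py
```

```text
6.35 [ 0.4858 -0.1027  0.0317] yaw_y -8.48 z [ 0.  0. -1.] F [-0.3  0.3  1.7] open 0.554 ff 29.6 [-0.43  0.21  0.64  2.05 -0.16  0.93  0.14]
```

Opening is 0.554 × 87 mm = 48.2 mm, so the cell is held by its cheeks. Now lift and carry.

{"fn": "send_rows", "kwargs": {
  "slide": [
    [0,0,0.5],
    [0,0,1],
    [0,0,1],
    [0,0,1],
    [0,0,1],
    [0,0,1],
    [0.25,0.99,0.5],
    [0.25,0.99,0],
    [0.25,0.99,0],
    [0.25,0.99,0],
    [0.25,0.99,0],
    [0.25,0.99,0]
  ],
  "turn": [
    [0,0,0],
    [0,0,0],
    [0,0,0],
    [0,0,0],
    [0,0,0],
    [0,0,0],
    [0,0,0.23],
    [0,0,0.23],
    [0,0,0.23],
    [0,0,0.23],
    [0,0,0.23],
    [0,0,0.23]
  ],
  "gripper": [0,0,0,0,0,0,0,0,0,0,0,0]
}}

```text
time: 7.55
position: [0.5156, 0.0182, 0.1508]
ee_rot: [-2.249, -2.193, 0.002]
wrist_force: [0.4, 0.3, -1.4]
opening: 0.557
finger_force: 29.6
```

{"fn": "send_rows", "kwargs": {
  "slide": [
    [0.25,0.99,0],
    [0.25,0.99,0],
    [0.25,0.99,0],
    [0.25,0.99,0],
    [0.25,0.99,0],
    [0.25,0.99,0],
    [0.25,0.99,0],
    [0.25,0.99,0],
    [0.25,0.99,0],
    [0.25,0.99,0],
    [0.25,0.99,0],
    [0.25,0.99,0]
  ],
  "turn": [
    [0,0,0.23],
    [0,0,0.23],
    [0,0,0.23],
    [0,0,0.23],
    [0,0,0.23],
    [0,0,0.23],
    [0,0,0.23],
    [0,0,0.23],
    [0,0,0.23],
    [0,0,0.23],
    [0,0,0.23],
    [0,0,0.23]
  ],
  "gripper": [0,0,0,0,0,0,0,0,0,0,0,0]
}}

```text
time: 8.75
position: [0.576, 0.2554, 0.1515]
ee_rot: [1.97, 2.447, -0.0]
wrist_force: [-0.1, -0.7, -1.9]
opening: 0.556
finger_force: 29.6
```

{"fn": "send_rows", "kwargs": {
  "slide": [
    [0,0,0]
  ],
  "turn": [
    [0,0,0]
  ],
  "gripper": [0]
}}

```text
time: 8.85
position: [0.5754, 0.2587, 0.1511]
ee_rot: [-1.964, -2.45, -0.002]
wrist_force: [-1.0, 0.7, -1.9]
opening: 0.55
finger_force: 29.6
```

```bash
python3 st.py; python3 - <<'E'
from h import *
im=[viewer.snapshot(n)[:,:,::-1] for n in("scene","top")]
cv2.imwrite("pics/scene1.png",im[0]);cv2.imwrite("pics/top1.png",im[1])
a=cv2.resize(im[0][100:260,320:480],(480,480),interpolation=cv2.INTER_CUBIC)
b=cv2.resize(im[1][150:290,60:210],(320,299),interpolation=cv2.INTER_CUBIC)
o=np.zeros((480,800,3),np.uint8);o[:,:480]=a;o[:299,480:]=b
cv2.imwrite("pics/c1.png",(255*(o/255.)**.5).astype(np.uint8))
E
```

```text
8.85 [0.5754 0.2587 0.1511] yaw_y 12.55 z [-0.     0.002 -1.   ] F [-1.   0.7 -1.9] open 0.55 ff 29.6 [-0.77  0.33  0.38  1.61 -0.13  1.23 -0.15]
```

View pics/c1.png

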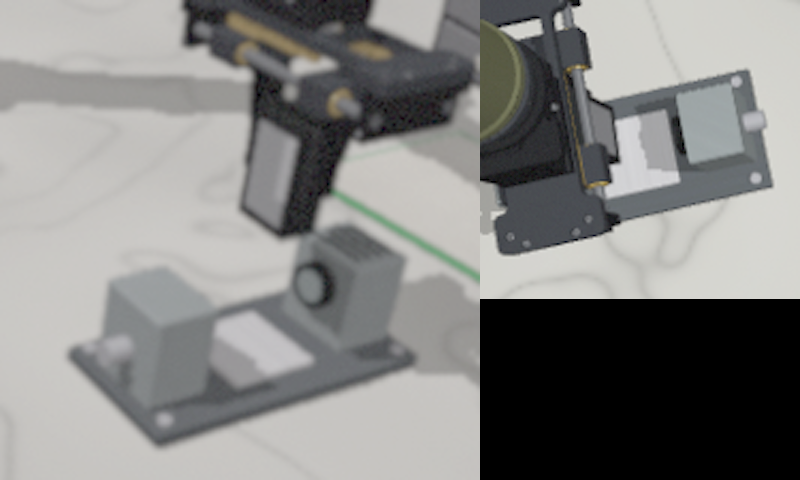

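The held cell hangs upright with its glass face towards the lamp tower. Its lowest corner is at crop (288,236), i.e. scene (416,179), and the pad is visible below it. I'll check the relative offset in the scene view.

```bash
python3 - <<'E'
from fit import *
S=lambda u:np.array([320+(u[0]+.5)/3-.5,100+(u[1]+.5)/3-.5])
I=lambda p:((p-[320,100]+.5)*3-.5).round(1)
a=np.radians(102.3)
print("plate",I(proj("scene",boxc([.5755,.2526,a],(.236,.116,.012))[1::2])).tolist())
print("pad",I(proj("scene",boxc([.5755,.2526,a],(.07,.07,.004),.012)[1::2])).tolist())
for off in(0,-.002,-.004):
  c=np.array([.5754,.2587])+off*np.array([np.cos(a),np.sin(a)])
  print("cell bottom",off,I(proj("scene",boxc([*c,np.radians(102.5)],(.03,.048,.08),.1194)[0::2])).tolist())
# measured pad height, two views: corner a (top crop 350,124 / 4x ; scene back/right corners)
T=lambda u:np.array([60+(u[0]+.5)/4-.5,170+(u[1]+.5)/4-.5])
for t in[(212,155),(350,124),(375,262),(237,292)]:
  for s in[(313,358),(262,312)]:
    X,r=tri([("top",T(t)),("scene",S(s))]); 
    if r[0]<.004: print(t,s,X.round(4),r[0])
E
```

```text
plate [[156.0, 435.1], [64.7, 344.4], [418.6, 353.1], [312.9, 278.0]]
pad [[235.2, 381.6], [176.2, 330.7], [312.3, 358.4], [250.7, 310.2]]
cell bottom 0 [[283.9, 240.2], [238.4, 209.0], [318.4, 231.5], [272.0, 201.0]]
cell bottom -0.002 [[281.6, 240.8], [236.1, 209.5], [316.1, 232.1], [269.8, 201.6]]
cell bottom -0.004 [[279.2, 241.4], [233.8, 210.0], [313.8, 232.6], [267.6, 202.1]]
(212, 155) (313, 358) [0.6029 0.2945 0.0168] 0.00016078951409673634
(237, 292) (262, 312) [0.5356 0.2841 0.0141] 0.0037691326704138084
```

```bash
python3 - <<'E'
import cv2,numpy as np
s=cv2.imread("pics/scene1.png")
a=cv2.resize(s[130:185,390:445],(550,550),interpolation=cv2.INTER_CUBIC)
cv2.imwrite("pics/c2.png",(255*(a/255.)**.5).astype(np.uint8))
E
```

```text
(no output)
```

View pics/c2.png

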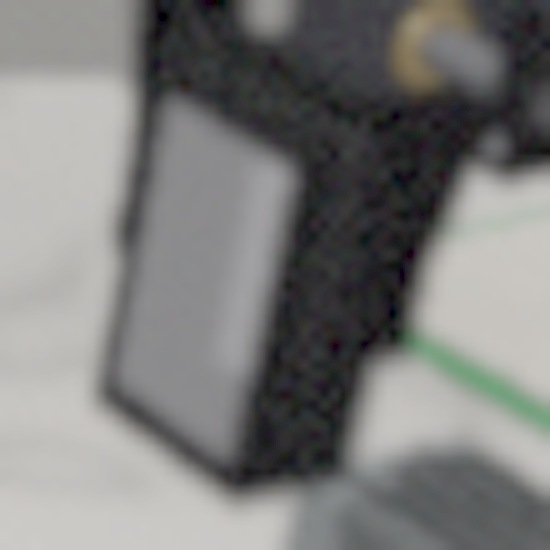

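```bash
python3 st.py
```

```text
8.95 [0.5756 0.2543 0.1512] yaw_y 12.3 z [-0.    -0.001 -1.   ] F [-0.1 -0.3 -2.2] open 0.555 ff 29.6 [-0.77  0.33  0.38  1.61 -0.13  1.23 -0.15]
```

{"fn": "send_rows", "kwargs": {
  "slide": [
    [0,0,-0.5],
    [0,0,-0.5],
    [0,0,0]
  ],
  "turn": [
    [0,0,0],
    [0,0,0],
    [0,0,0]
  ],
  "gripper": [0,0,0]
}}

```text
time: 9.25
position: [0.5743, 0.2522, 0.1292]
ee_rot: [-1.973, -2.443, 0.006]
wrist_force: [-0.7, -0.1, -2.2]
opening: 0.555
finger_force: 29.6
```

```bash
python3 st.py
```

```text
9.25 [0.5743 0.2522 0.1292] yaw_y 12.16 z [-0.004 -0.002 -1.   ] F [-0.7 -0.1 -2.2] open 0.555 ff 29.6 [-0.76  0.35  0.38  1.64 -0.14  1.19 -0.14]
```

{"fn": "send_rows", "kwargs": {
  "slide": [
    [0,0,0],
    [0,0,0]
  ],
  "turn": [
    [0,0,0],
    [0,0,0]
  ],
  "gripper": [0,0]
}}

```text
time: 9.45
position: [0.5759, 0.2535, 0.1318]
ee_rot: [1.973, 2.445, 0.001]
wrist_force: [0.6, -0.3, -1.5]
opening: 0.554
finger_force: 29.6
```

```bash
python3 st.py; python3 - <<'E'
from fit import *
im=viewer.snapshot("scene")[:,:,::-1]
a=cv2.resize(im[130:200,380:450],(560,560),interpolation=cv2.INTER_CUBIC)
c=np.array([.5755,.2526]);A=np.radians(102.3)
I=lambda p:((p-[380,130]+.5)*8-.5)
P=[]
for q in I(proj("scene",boxc([*c,A],(.03,.048,.08),.1295-.0317)[0::2])): cv2.circle(a,tuple(int(v) for v in q),3,(0,0,255),-1);P.append(q.round())
cv2.imwrite("pics/c3.png",(255*(a/255.)**.5).astype(np.uint8)); print(P)
for d in((.01*np.cos(A),.01*np.sin(A)),(-.01*np.sin(A),.01*np.cos(A))):
  print(I(proj("scene",[[c[0]+d[0],c[1]+d[1],.098]]))-I(proj("scene",[[*c,.098]])))
E
python3 st.py
```

```text
9.45 [0.5759 0.2535 0.1318] yaw_y 12.2 z [ 0.  0. -1.] F [ 0.6 -0.3 -1.5] open 0.554 ff 29.6 [-0.76  0.34  0.38  1.63 -0.14  1.19 -0.14]
[array([239., 478.]), array([122., 392.]), array([331., 454.]), array([211., 370.])]
[[30.0260653  -7.53147717]]
[[-24.53715174 -17.43513053]]
9.5 [0.576  0.2536 0.132 ] yaw_y 12.21 z [ 0.001  0.    -1.   ] F [-0.1  1.5 -1.2] open 0.555 ff 29.6 [-0.76  0.34  0.38  1.63 -0.14  1.19 -0.14]
```

View pics/c3.png

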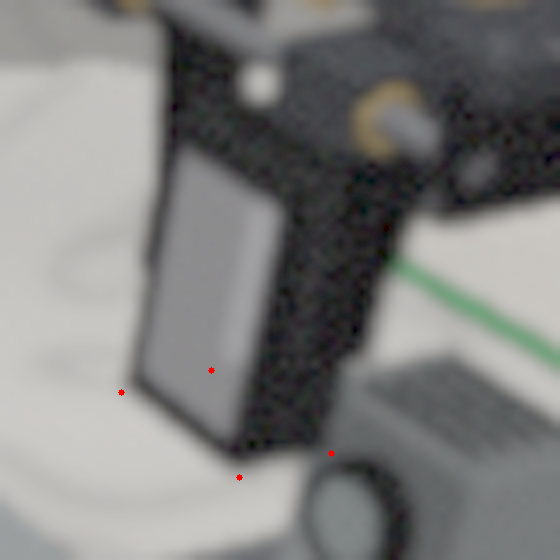

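Corners of the held cell are at crop (133,385), (238,460) and (322,448), which agrees with a cell centred over the pad to about 1–2 mm. Descend.

{"fn": "send_rows", "kwargs": {
  "slide": [
    [0,0.02,-0.8],
    [0,0,-0.8],
    [0,0,-0.6],
    [0,0,-0.6],
    [0,0,-0.5],
    [0,0,-0.4],
    [0,0,-0.2],
    [0,0,-0.1],
    [0,0,0],
    [0,0,0]
  ],
  "turn": [
    [0,0,0],
    [0,0,0],
    [0,0,0],
    [0,0,0],
    [0,0,0],
    [0,0,0],
    [0,0,0],
    [0,0,0],
    [0,0,0],
    [0,0,0]
  ],
  "gripper": [0,0,0,0,0,0,0,0,0,0]
}}

```text
time: 10.5
position: [0.5761, 0.2543, 0.0521]
ee_rot: [1.972, 2.445, 0.002]
wrist_force: [1.4, -0.9, -2.1]
opening: 0.554
finger_force: 29.6
```

```bash
python3 st.py
```

```text
10.5 [0.5761 0.2543 0.0521] yaw_y 12.22 z [ 0.001  0.001 -1.   ] F [ 1.4 -0.9 -2.1] open 0.554 ff 29.6 [-0.75  0.42  0.36  1.7  -0.17  1.05 -0.12]
```

Lower in 1 mm steps until contact.

{"fn": "send_rows", "kwargs": {
  "slide": [
    [0,0,-0.05],
    [0,0,-0.05],
    [0,0,-0.05],
    [0,0,0]
  ],
  "turn": [
    [0,0,0],
    [0,0,0],
    [0,0,0],
    [0,0,0]
  ],
  "gripper": [0,0,0,0]
}}

```text
time: 10.9
position: [0.5756, 0.254, 0.0485]
ee_rot: [-1.972, -2.445, 0.0]
wrist_force: [0.3, -0.4, -1.9]
opening: 0.553
finger_force: 29.6
```

{"fn": "send_rows", "kwargs": {
  "slide": [
    [0,0,-0.05],
    [0,0,0],
    [0,0,0]
  ],
  "turn": [
    [0,0,0],
    [0,0,0],
    [0,0,0]
  ],
  "gripper": [0,0,0]
}}

```text
time: 11.2
position: [0.5758, 0.2541, 0.0478]
ee_rot: [1.972, 2.445, 0.0]
wrist_force: [0.2, 0.9, 0.7]
opening: 0.556
finger_force: 29.6
```

The force changed from -1.9 to +0.7 N, so the cell is resting on the pad. Release and rise.

{"fn": "send_rows", "kwargs": {
  "slide": [
    [0,0,0],
    [0,0,0],
    [0,0,0],
    [0,0,0],
    [0,0,0],
    [0,0,0],
    [0,0,0],
    [0,0,0]
  ],
  "turn": [
    [0,0,0],
    [0,0,0],
    [0,0,0],
    [0,0,0],
    [0,0,0],
    [0,0,0],
    [0,0,0],
    [0,0,0]
  ],
  "gripper": [0.7,0.8,1,1,1,1,1,1]
}}

```text
time: 12.0
position: [0.5757, 0.2541, 0.0476]
ee_rot: [1.972, 2.445, 0.0]
wrist_force: [-0.5, -0.3, 0.5]
opening: 0.993
finger_force: 0.0
```

{"fn": "send_rows", "kwargs": {
  "slide": [
    [0,0,0.3],
    [0,0,0.6],
    [0,0,1],
    [0,0,1],
    [0,0,1],
    [0,0,1],
    [0,0,1],
    [-0.5,-1,1],
    [-0.5,-1,1],
    [-0.5,-1,0],
    [-0.5,-1,0],
    [-0.5,-1,0]
  ],
  "turn": [
    [0,0,0],
    [0,0,0],
    [0,0,0],
    [0,0,0],
    [0,0,0],
    [0,0,0],
    [0,0,0],
    [0,0,0],
    [0,0,0],
    [0,0,0],
    [0,0,0],
    [0,0,0]
  ],
  "gripper": [1,1,1,1,1,1,1,1,1,1,1,1]
}}

```text
time: 13.2
position: [0.5256, 0.1532, 0.2071]
ee_rot: [1.972, 2.444, 0.003]
wrist_force: [0.1, -0.3, 0.8]
opening: 1.004
finger_force: 0.0
```

{"fn": "send_rows", "kwargs": {
  "slide": [
    [-0.3,-1,0],
    [-0.3,-1,0],
    [-0.3,-1,0],
    [-0.3,-1,0],
    [0,0,0]
  ],
  "turn": [
    [0,0,0],
    [0,0,0],
    [0,0,0],
    [0,0,0],
    [0,0,0]
  ],
  "gripper": [1,1,1,1,1]
}}

```text
time: 13.7
position: [0.5013, 0.0701, 0.2059]
ee_rot: [1.978, 2.44, -0.0]
wrist_force: [0.6, -0.4, 0.5]
opening: 0.997
finger_force: 0.0
```

```bash
python3 st.py; python3 - <<'E'
from fit import *
im=[viewer.snapshot(n)[:,:,::-1] for n in("scene","top")]
a=cv2.resize(im[0][130:260,330:470],(431,400),interpolation=cv2.INTER_CUBIC)
b=cv2.resize(im[1][170:270,70:160],(360,400),interpolation=cv2.INTER_CUBIC)
cv2.imwrite("pics/c4.png",(255*(np.hstack([a,b])/255.)**.5).astype(np.uint8))
g=im[1].max(2);np.save("t4.npy",g)
c=np.array([.5755,.2526,np.radians(102.3)])
print(((proj("top",boxc(c,(.03,.048,.08),.016)[1::2])-[70,170]+.5)*4-.5+[431,0]).round())
E
```

```text
13.7 [0.5013 0.0701 0.2059] yaw_y 11.94 z [ 0.    -0.001 -1.   ] F [ 0.6 -0.4  0.5] open 0.997 ff 0.0 [-0.67  0.01  0.48  1.84 -0.01  1.29  0.03]
[[657. 130.]
 [675. 231.]
 [593. 144.]
 [611. 246.]]
```

View pics/c4.png

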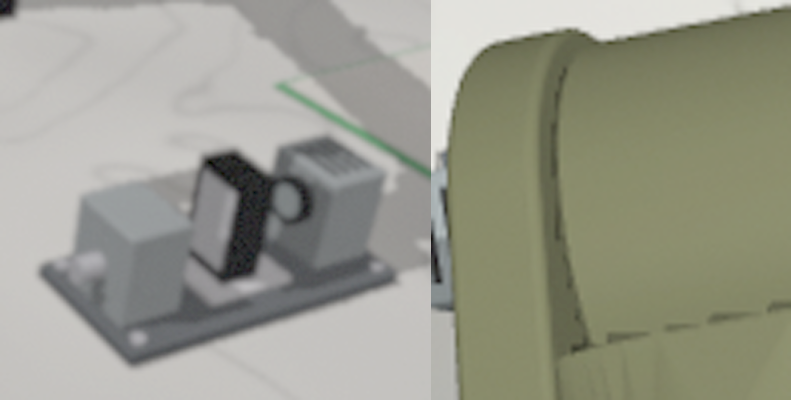

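The cell stands upright on the pad (scene crop, cell base near (230,275)). The arm blocks the top view, so I'll move aside for the check.

{"fn": "send_rows", "kwargs": {
  "slide": [
    [0,-1,0],
    [0,-1,0],
    [0,-1,0],
    [0,-1,0],
    [0,-1,0],
    [0,-1,0],
    [0,-1,0],
    [0,-1,0],
    [0,-1,0],
    [0,-1,0],
    [0,-1,0],
    [0,-1,0]
  ],
  "turn": [
    [0,0,0],
    [0,0,0],
    [0,0,0],
    [0,0,0],
    [0,0,0],
    [0,0,0],
    [0,0,0],
    [0,0,0],
    [0,0,0],
    [0,0,0],
    [0,0,0],
    [0,0,0]
  ],
  "gripper": [1,1,1,1,1,1,1,1,1,1,1,1]
}}

```text
time: 15.0
position: [0.5025, -0.1655, 0.2055]
ee_rot: [1.969, 2.447, 0.0]
wrist_force: [0.2, 0.2, 0.1]
opening: 1.002
finger_force: 0.0
```

```bash
python3 - <<'E'
from fit import *
im=viewer.snapshot("top")[:,:,::-1]; cv2.imwrite("pics/top5.png",im)
b=cv2.resize(im[170:270,60:210],(600,400),interpolation=cv2.INTER_CUBIC)
cv2.imwrite("pics/c5.png",(255*(b/255.)**.6).astype(np.uint8))
print(((proj("top",boxc([.5755,.2526,np.radians(102.3)],(.03,.048,.08),.016)[1::2])-[60,170]+.5)*4-.5).round())
E
```

```text
[[266. 130.]
 [284. 231.]
 [202. 144.]
 [220. 246.]]
```

View pics/c5.png

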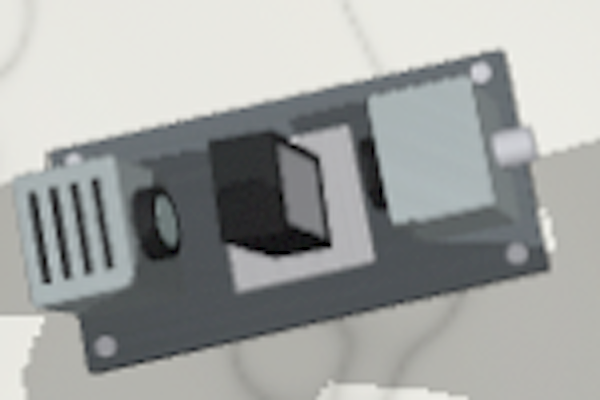

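```bash
python3 - <<'E'
from fit import *
im=cv2.imread("pics/top5.png");g=im.max(2)
sub=g[198:238,106:146];print(np.percentile(sub,[5,20,40,60,80]))
def run(th):
    m=np.zeros(g.shape,np.uint8);m[200:236,109:145]=(g[200:236,109:145]<th)
    n,l,st,_=cv2.connectedComponentsWithStats(m);k=l[212,120];m=(l==k).astype(np.uint8)
    ct=max(cv2.findContours(m,cv2.RETR_EXTERNAL,cv2.CHAIN_APPROX_NONE)[0],key=len)
    h=np.zeros_like(m);cv2.fillConvexPoly(h,cv2.convexHull(ct),1);return m,h
for th in(35,45,55):
    m,h=run(th)
    for y in(97,102,107):
        p,f=fitbox({"top":h.astype(float)},[.5755,.2526,np.radians(y)],(.03,.048,.08),.016);print(th,m.sum(),h.sum(),p[:2].round(4),np.degrees(p[2]).round(1),f.round(1))
# same estimator on the pad+plate yaw
E
```

```text
[ 7.  13.  41.  61.4 89. ]
35 582 799 [0.5767 0.252 ] 99.9 34.9
35 582 799 [0.5768 0.252 ] 99.7 34.9
35 582 799 [0.5765 0.2519] 100.0 35.1
45 750 979 [0.5761 0.2537] 97.8 177.4
45 750 979 [0.5762 0.2539] 97.4 177.4
45 750 979 [0.5759 0.2555] 98.6 178.5
55 773 987 [0.5765 0.2544] 98.4 181.2
55 773 987 [0.5764 0.2539] 97.3 180.4
55 773 987 [0.5763 0.2546] 99.9 181.2
```

```bash
python3 - <<'E'
from fit import *
sc=viewer.snapshot("scene")[:,:,::-1].copy(); tp=cv2.imread("pics/top5.png"); cv2.imwrite("pics/scene5.png",sc)
out=[]
for n,im,(x0,y0) in(("top",tp,(107,198)),("scene",sc,(386,176))):
    a=(255*(cv2.resize(im[y0:y0+46,x0:x0+40],(400,460),interpolation=cv2.INTER_CUBIC)/255.)**.5).astype(np.uint8)
    for yw,col in((102.3,(0,0,255)),(99.9,(0,255,0))):
        q=(proj(n,boxc([.5767,.252,np.radians(yw)],(.03,.048,.08),.016))-[x0,y0]+.5)*10-.5
        for i in range(8):
            for b in(1,2,4):
                if i<i^b: cv2.line(a,tuple(map(int,q[i])),tuple(map(int,q[i^b])),col,1,cv2.LINE_AA)
    out.append(a)
cv2.imwrite("pics/c6.png",np.hstack(out))
E
```

```text
(no output)
```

View pics/c6.png

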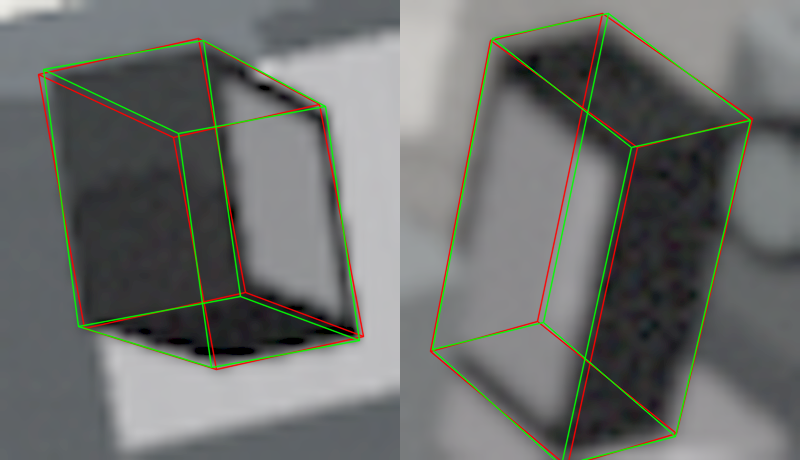

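Both wireframes (102.3° red, 99.9° green) fit the cell to within about a pixel in both views. The cell is therefore about 1 mm from the pad centre and square to the light path within about 2°. Handing in.

```bash
python3 -c "
from bench import ctrl
print(ctrl.job_done(), ctrl.read_state()['time'])"
```

```text
the job is handed in; nothing more can be done
the job is handed in; nothing more can be done
```

The tall check cell stands upright and released on the meter's pad, about 1 mm from its centre and within about 2° of square to the light path; the short cell and jar were not touched, and I handed the job in at about 15 s.

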